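# Steady a rocking tube heater with a wedge

### The arm

A 6-joint arm with a two-finger parallel gripper is mounted at the origin on the work surface. World frame = base frame: x ahead of the robot, y to its left, z up, the work surface at z = 0. Lengths are in m, angles in degrees, forces in N, time in s.
With the tool pointing down it reaches from about 0.35 to 0.875 m from the base axis. Payload 4.2 kg.
Tool frame: the origin (TCP) lies at the very end of the fingers, on their centre line; the grasp point (between the pads) lies 19 mm behind it (r.grip_point_offset is the distance from the TCP to the grasp point, in m); z points along the fingers, y is the line along which they close (so a half turn about z gives the same grasp; the last joint's range is limited). The gripper opens to 87 mm and grips with 3 to 60 N. Pads are 19 mm wide; open, the fingers measure 117 mm over their backs; the gripper's body (75 mm by 190 mm) begins 51 mm behind the grasp point.
Start: joints at [-58.923, 22.042, 0.453, 0, -68.411, -14.817], TCP at [0.175, -0.6, 0.223] pointing down, gripper open.
Joint ranges: [-179.83, 179.83], [-69.29, 118.12], [-61.27, 80.66], [-181.25, 117.63], [-171.15, -9.14], [-177.46, 177.46]. Speed limits (degrees/s): [159.86, 159.86, 180, 180, 180, 180].

### API

Orientations are given as a 3x3 rotation matrix whose columns are the frame's x, y, z axes.
In Python, from station import r, cams gives the robot as it stands. The module is installed in compiled form; this text tells all that it offers.
- The arm moves only by the shell command python3 -m handwheel 'ROWS'. ROWS is JSON, a list that holds one entry, the list of rows, each a list of 7 numbers: the turn, a rotation vector about the tool's x, y, z in units of 6 degrees (1.0 is 6 degrees), then the shift along the tool's x, y, z in m, then the finger opening in m, from 0 to 0.087. In form: [[[ax, ay, az, x, y, z, jaw], ...]]. A call has 1 to 12 rows; each row shifts and turns the commanded pose from where the row before left it, along the tool's axes as they then stand; what a row does not reach is not made up. A row lasts 1/10 s, in which the tool goes at most 50 mm and 8.59 degrees, less where a joint would pass 70% of its speed; a pose out of reach is approached as far as the arm can. A call with a gripper value outside its range is refused whole. The fingers move at their own pace and stop on an object; the grip force is fixed at half the most. Time passes only in rows, so rows that do not move let the fingers close. It gives the time, the measured TCP pose, the force, the opening and the grip force at its end, in the units of the state.
- r.sense(): the state, without advancing time (a new reading comes with each control period).
- cams.capture(name): name is "scene" or "side" or "wrist"; returns the picture (420x560x3 uint8, red, green, blue); there is no depth.
- cams.get_calibration(name): a dict with "camera_matrix" (3x3 intrinsics, pixels), "k1" (the pictures are not rectified: a ray, as slopes to the right and down, at radius r is drawn at 1 + k1 r^2 times it, then the intrinsics apply), "rvec" (rotation vector, rad) and "tvec" (3), from world to camera coordinates, as OpenCV has them; the wrist camera has in their place "T_tool_cam" (4x4, takes a point from camera to tool coordinates, whose origin is the TCP and whose axes are the flange's). Camera axes: x right, y down, z forward; pixel columns grow to the right and rows downward; lengths in m; the calibration is good to about 2 mm. A picture is of the moment at which its call begins: read the wrist's pose just before it. get_calibration takes no time and is no camera call.
- r.finish_job(): hands the job in; it is judged then, once.
The state is a dict: "time_s": time; "joints": joint angles; "joint_velocities": joint speeds; "effort": joint torques, N m; "tcp_pos": TCP position; "ee_rot": TCP orientation; "wrist_force": force on the tool from outside, world axes, zero at the start; "moment": the same for the moment, N m; "gripper_width": opening from 0.0 (shut) to 1.0 (fully open); "gripper_force": force on a finger pad.
Only numpy, scipy, OpenCV 4.12 (cv2) and the standard library are available. Lean on these libraries where they do the work, as an engineer would, in place of code of your own. Each camera call takes 0.05 s, during which the arm holds its last target. There are 200 camera calls.

### The job

The white tube heater rocks, because one of its four feet (far left corner, seen from the robot) has lost its rubber and is short. Lifting nothing, push the wooden wedge along the table, thin end first, under that short foot until the heater no longer rocks and still stands level and where it was; then press firmly straight down with a fingertip on the top of the heater over that foot to prove that the corner no longer gives, and let go. Leave everything else on the table alone.

Things in the scene. Friction and masses are not known exactly. Their poses are not given: they have to be found in the camera images.
- heater: Tube heater: loose white box, 180 (x) by 200 (y) mm, underside 12, top 92 mm above the table, 1.7 to 2.5 kg. Origin: centre of the footprint at table height; x away from its control panel (robot side), y to its left. An aluminium block on top (x -60..36, y -62..42 mm, 10 mm high) holds tubes up to 129 mm high, none within 100 mm of the corner point. Slips sideways on the table at 8 to 18 N.
- short_foot (a point): Point on the heater's underside, 12 mm up, over the short foot at its far left corner: (70, 80) mm from its origin, 20 mm inside both sides. A bare round-ended 10 mm screw; its tip hangs 4.5 to 7.5 mm above the table, differing each time. Sound 22 mm rubber feet stand at (70,-80), (-70,80), (-70,-80) mm; undisturbed the heater rests level on these three.
- corner (a point): Point on the heater's flat top straight above the short foot, 92 mm up, 20 mm from both edges: press here, with about 10 N for half a second, to test. Unsupported, this corner gives way at 2 to 4 N and sinks until the screw meets the table (2.5 to 4 degrees of tilt); it comes back up when let go. Supported, it gives less than 1 mm.
- wedge: Plain wooden wedge, 120 (x) by 45 (y) mm, flat below, 45 g. Origin: centre of its underside. Top slopes from 16 mm at the blunt back (x=-60) to 2 mm at the thin nose (x=+60). Starts 11 to 18 cm left of the short foot (its centre), nose towards the heater's left side within 20 degrees. Slides at about 0.3 N; once it bears on the screw the push rises to 3 N and more within a few mm.
- dropper: Small white dropper bottle, 25 mm across, 64 mm high, standing. Origin: centre of its underside.
- jar: Small amber jar with white cap, 42 mm across, 60 mm high, standing. Origin: centre of its underside.
- cassette1: White flat test cassette 70 by 21 by 5 mm, lying. Origin: centre of its underside, x along it.
- cassette2: A second test cassette, like the first.
- rack: Black tube rack 205 by 105 by 42 mm, right of the heater. Origin: centre of its underside.
- kit_box: Open carton of test kits, 125 by 235 by 85 mm with a raised flap, beyond the heater. Origin: centre of its underside.
- marker: Marker pen 125 mm long, 14 mm thick, lying to the left. Origin: its middle, at table height.
Mind the look-alikes: they are no part of the job. Of the things that look like the wedge, the middle-sized one is meant.

How it is judged (in metres and radians):
On the way, in this order (a step that is already met when the one before it is completed fails the run):
1. the thin end of the wedge has been pushed under the short foot (x of short_foot in the frame of wedge between -0.055 and 0.058 m and y of short_foot in the frame of wedge between -0.02 and 0.02 m), for 0.1 s.
2. the corner over the short foot is pressed firmly (over 4 N, within 35 mm of the point over the foot) and the heater, borne by the wedge, does not tip (under 0.8 degrees) (contact force between the fingers and heater above 4 N and horizontal distance between the grasp point and corner below 0.035 m and angle between heater's own z axis and vertical below 0.014 rad and contact force between wedge and heater above 0.5 N), for 0.3 s.
At the end, for the whole second after the job is handed in: The wedge lies flat on the table with the short foot over its sloping top (within 20 mm of its middle line), the heater stands level within 0.6 degrees, within 20 mm of where it started, and all is at rest (x of short_foot in the frame of wedge between -0.055 and 0.055 m and y of short_foot in the frame of wedge between -0.02 and 0.02 m and angle between heater's own z axis and vertical below 0.01 rad and distance of heater from where it was at the start of the episode below 0.02 m and height (world z) of wedge below 0.004 m and linear speed of each of heater, wedge below 0.01 m/s); the robot touches nothing.
It fails at once if the wedge is lifted off the table (height (world z) of wedge above 0.012 m or angle between wedge's own z axis and vertical above 0.3 rad).
It fails at once if the heater is lifted or tipped up by more than its own rocking (height (world z) of heater above 0.012 m or angle between heater's own z axis and vertical above 0.12 rad).
It fails at once if the heater is shoved more than 30 mm (distance of heater from where it was at the start of the episode above 0.03 m).
It fails at once if another thing on the table is moved more than 20 mm (distance of any of dropper, jar, cassette1, cassette2, rack, kit_box, marker from where it was at the start of the episode above 0.02 m).
It fails at once if a bottle is knocked over (angle between any of dropper, jar's own z axis and vertical above 0.5 rad).
It also fails if it takes over 48 s, if anything falls off the work surface, if the arm or the gripper's body presses on something with over 40 N, if the wrist force passes 120 N, or if a joint passes its speed limit or range.

## Working session

There is one attempt and no reset: what is moved stays moved. The work goes in short steps, Python scripts to look and compute and a shell command to move; the robot and the scene stay as the last step left them, time stands still between calls to the robot, and variables do not carry over. Pictures are saved under pics/ and viewed, at most 10 in all, crops included, and the job is handed in when it is done.

```bash
mkdir -p pics; cat > h.py <<'E'
import numpy as np, cv2
from station import r, cams
def save(n,f):
    im=cams.capture(n); cv2.imwrite(f,im[:,:,::-1]); return im
def ray(n,u,v,st=None):
    c=cams.get_calibration(n);K=np.array(c["camera_matrix"])
    d=np.array([(u-K[0,2])/K[0,0],(v-K[1,2])/K[1,1]]);p=d.copy()
    for _ in range(20): p=d/(1+c["k1"]*(p@p))
    v=np.array([p[0],p[1],1.])
    if n=="wrist":
        s=st or r.sense();T=np.array(c["T_tool_cam"]);R=np.array(s["ee_rot"])
        return np.array(s["tcp_pos"])+R@T[:3,3], R@T[:3,:3]@v
    R=cv2.Rodrigues(np.array(c["rvec"]))[0]
    return -R.T@np.array(c["tvec"]).ravel(), R.T@v
def at(n,u,v,z,st=None):
    o,d=ray(n,u,v,st); return np.round(o+d*(z-o[2])/d[2],4)
def proj(n,P,st=None):
    c=cams.get_calibration(n);K=np.array(c["camera_matrix"])
    P=np.array(P,float)
    if n=="wrist":
        s=st or r.sense();T=np.array(c["T_tool_cam"]);R=np.array(s["ee_rot"])
        q=T[:3,:3].T@(R.T@(P-np.array(s["tcp_pos"]))-T[:3,3])
    else: q=cv2.Rodrigues(np.array(c["rvec"]))[0]@P+np.array(c["tvec"]).ravel()
    p=q[:2]/q[2]; p=p*(1+c["k1"]*(p@p)); return np.round([K[0,0]*p[0]+K[0,2],K[1,1]*p[1]+K[1,2]],1)
E
python3 - <<'E'
from h import *
a=save("scene","pics/a.png");b=save("side","pics/b.png")
for n in("scene","side"): print(ray(n,280,210))
s=r.sense();print(s)
E
```

```text
(array([1.4825799 , 0.89418559, 1.03187757]), array([-0.57046631, -0.56220978, -0.59878491]))
(array([0.50852603, 0.78657003, 0.82012398]), array([ 0.05522953, -0.74036272, -0.67016738]))
{'time_s': 0.1, 'joints': array([-5.89236776e+01,  2.20872689e+01,  3.85630270e-01, -2.48926544e-02,
       -6.84115226e+01, -1.48163237e+01]), 'joint_velocities': array([ 0.03397629, -0.16114156,  0.30274802,  0.14546056, -0.01349359,
       -0.01173126]), 'effort': array([ 1.69041028e-03, -3.91690993e+01,  1.87935269e+01,  4.23192635e+00,
        1.34234712e-02, -7.42043312e-05]), 'tcp_pos': array([ 0.17485051, -0.5994664 ,  0.22154696]), 'ee_rot': array([[-9.60045826e-01, -2.79842024e-01, -6.73453162e-04],
       [-2.79842811e-01,  9.60043953e-01,  1.90007800e-03],
       [ 1.14822961e-04,  2.01262298e-03, -9.99997968e-01]]), 'wrist_force': array([-0.09939273,  0.21660389, -0.61238524]), 'moment': array([ 0.01976669, -0.03121708,  0.05172886]), 'gripper_force': 0.0, 'gripper_width': 1.001430794404992}
```

View pics/a.png

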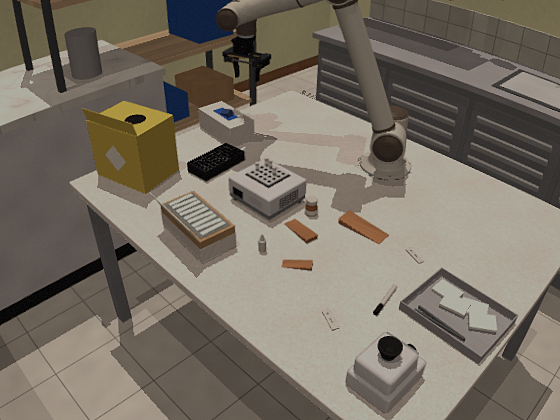

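View pics/b.png

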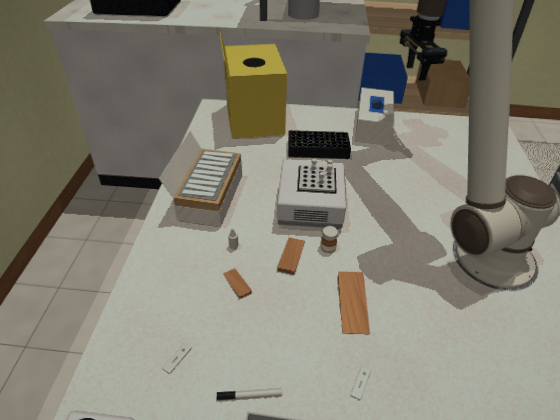

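The side view shows the heater at about (312,195), three wooden wedges at (237,283) small, (291,255) middle and (353,302) large, the jar at (329,240) and the dropper at (233,240). The middle one is the target, so I'll zoom in on it.

```bash
python3 - <<'E'
import cv2
a=cv2.imread("pics/b.png")[150:300,210:390];cv2.imwrite("pics/c.png",cv2.resize(a,None,fx=4,fy=4,interpolation=cv2.INTER_CUBIC))
E
```

```text
(no output)
```

View pics/c.png

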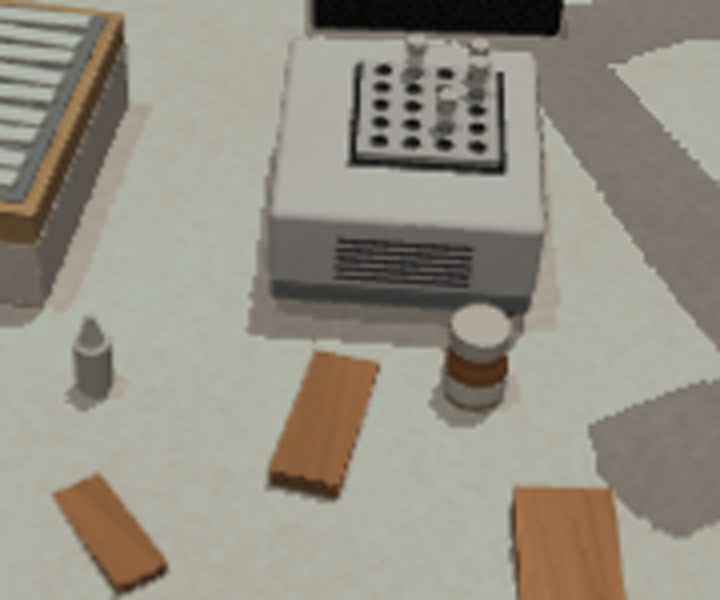

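The crop shows the wedge nose corners at (316,352) and (379,362), and its back top corners at (270,476) and (341,488). The heater's top corners are at (272,218), (543,236), (293,38) and (537,54).

```bash
cat >> h.py <<'E'
def fit(model,meas):
    m=np.array(model)[:,:2];q=np.array(meas)[:,:2];mc,qc=m.mean(0),q.mean(0)
    A,B=m-mc,q-qc; th=np.arctan2((A[:,0]*B[:,1]-A[:,1]*B[:,0]).sum(),(A*B).sum())
    R=np.array([[np.cos(th),-np.sin(th)],[np.sin(th),np.cos(th)]]); t=qc-R@mc
    return th,t,R,np.round(q-(m@R.T+t),4)
E
python3 - <<'E'
from h import *
P=lambda u,v,z:at("side",210+(u-1.5)/4,150+(v-1.5)/4,z)
H=[P(272,218,.092),P(543,236,.092),P(293,38,.092),P(537,54,.092)]
th,t,R,e=fit([(.09,.1),(-.09,.1),(.09,-.1),(-.09,-.1)],H)
print("heater",np.degrees(th),t,e.tolist());f=t+R@[.07,.08];print("foot",f)
W=[P(316,352,.002),P(379,362,.002),P(270,476,.016),P(341,488,.016)];print(W)
tw,w,Rw,e=fit([(.06,.0225),(.06,-.0225),(-.06,.0225),(-.06,-.0225)],W)
print("wedge",np.degrees(tw),w,e.tolist(),"foot in wedge",Rw.T@(f-w))
J=P(480,325,.06);D=P(93,395,0);print("jar",J,"drop",D, "small",P(95,480,.01))
print(cams.get_calibration("wrist")["T_tool_cam"])
E
```

```text
heater 0.7269856165515626 [ 0.490675 -0.140875] [[-0.0027, 0.0001], [0.003, -0.0005], [-0.0011, 0.0001], [0.0008, 0.0002]]
foot [ 0.55965433 -0.05999328]
[array([ 0.5429, -0.0104,  0.002 ]), array([ 0.5005, -0.0059,  0.002 ]), array([0.562 , 0.1116, 0.016 ]), array([0.5182, 0.1163, 0.016 ])]
wedge -98.28161101474657 [0.5309 0.0529] [[-0.0016, -0.0007], [0.0005, -0.0027], [0.0002, 0.0026], [0.0009, 0.0008]] foot in wedge [0.10757431 0.04471547]
jar [0.4392 0.0107 0.06  ] drop [0.684  0.0428 0.    ] small [0.6685 0.1216 0.01  ]
[[ 5.16100659e-04 -9.54923462e-01 -2.96851672e-01  8.24213845e-02]
 [ 9.99999345e-01  7.96053681e-04 -8.22195188e-04  1.71223641e-05]
 [ 1.02144334e-03 -2.96851053e-01  9.54923248e-01 -1.61199585e-01]
 [ 0.00000000e+00  0.00000000e+00  0.00000000e+00  1.00000000e+00]]
```

```bash
cat >> h.py <<'E'
def go(x,y,z,yaw):  # yaw: angle of tool y axis; prints shift in tool axes AFTER making the turn, and turn (in 6-degree units) that makes tool vertical
    from scipy.spatial.transform import Rotation as Ro
    s=r.sense();R=np.array(s["ee_rot"]);a=np.radians(yaw);Y=np.array([np.cos(a),np.sin(a),0]);Z=np.array([0,0,-1.]);T=np.c_[np.cross(Y,Z),Y,Z]
    print("turn",np.round(np.degrees(Ro.from_matrix(R.T@T).as_rotvec())/6,3),"shift after turn",np.round(T.T@(np.array([x,y,z])-s["tcp_pos"]),4),"tcp",np.round(s["tcp_pos"],4),"F",np.round(s["wrist_force"],2),"t",s["time_s"])
E
python3 -c "
from h import *
go(.533,.068,.15,171.7)"
```

```text
turn [ 1.8000e-02  1.0000e-02 -1.0908e+01] shift after turn [-0.7122 -0.258   0.0715] tcp [ 0.1749 -0.5995  0.2215] F [-0.1   0.22 -0.61] t 0.1
```

```bash
python3 -m handwheel '[[[0,0,-1.212,0,0,0,0.087],[0,0,-1.212,0,0,0,0.087],[0,0,-1.212,0,0,0,0.087],[0,0,-1.212,0,0,0,0.087],[0,0,-1.212,0,0,0,0.087],[0,0,-1.212,0,0,0,0.087],[0,0,-1.212,0,0,0,0.087],[0,0,-1.212,0,0,0,0.087],[0,0,-1.212,0,0,0,0.087]]]'
python3 -m handwheel '[[[0,0,0,-0.03,-0.011,0,0.087],[0,0,0,-0.03,-0.011,0,0.087],[0,0,0,-0.03,-0.011,0,0.087],[0,0,0,-0.03,-0.011,0,0.087],[0,0,0,-0.03,-0.011,0,0.087],[0,0,0,-0.03,-0.011,0,0.087],[0,0,0,-0.03,-0.011,0,0.087],[0,0,0,-0.03,-0.011,0,0.087],[0,0,0,-0.03,-0.011,0,0.087],[0,0,0,-0.03,-0.011,0,0.087],[0,0,0,-0.03,-0.011,0,0.087],[0,0,0,-0.03,-0.011,0,0.087]]]'
python3 -m handwheel '[[[0,0,0,-0.03,-0.011,0,0.087],[0,0,0,-0.03,-0.011,0,0.087],[0,0,0,-0.03,-0.011,0,0.087],[0,0,0,-0.03,-0.011,0,0.087],[0,0,0,-0.03,-0.011,0,0.087],[0,0,0,-0.03,-0.011,0,0.087],[0,0,0,-0.03,-0.011,0,0.087],[0,0,0,-0.03,-0.011,0,0.087],[0,0,0,-0.03,-0.011,0,0.087],[0,0,0,-0.03,-0.011,0,0.087],[0,0,0,-0.03,-0.011,0,0.087],[0,0,0,0,0,0,0.087]]]'
python3 - <<'E'
from h import *
go(.533,.068,.15,171.7)
s=r.sense();im=save("wrist","pics/d.png")
for P in [(.5429,-.0104,.002),(.5005,-.0059,.002),(.562,.1116,.016),(.5182,.1163,.016),(.56,-.06,.092)]: print(proj("wrist",P,s))
E
```

```text
time_s: 1.0
tcp_pos: [0.1749, -0.5996, 0.2219]
ee_rot: [[-0.139, -0.99, -0.0], [-0.99, 0.139, 0.001], [-0.001, 0.001, -1.0]]
wrist_force: [0.3, 0.7, 0.3]
gripper_width: 0.997
gripper_force: 0.0
time_s: 2.2
tcp_pos: [0.3577, -0.2614, 0.2223]
ee_rot: [[-0.144, -0.99, -0.0], [-0.99, 0.144, 0.0], [-0.0, 0.0, -1.0]]
wrist_force: [-0.3, -0.3, -0.0]
gripper_width: 0.996
gripper_force: 0.0
time_s: 3.4
tcp_pos: [0.5262, 0.049, 0.2218]
ee_rot: [[-0.141, -0.99, -0.0], [-0.99, 0.141, 0.0], [0.0, 0.0, -1.0]]
wrist_force: [0.0, 0.0, 0.1]
gripper_width: 1.0
gripper_force: 0.0
turn [ 0.002 -0.     0.032] shift after turn [-0.0198 -0.0039  0.0718] tcp [0.5262 0.049  0.2218] F [0.01 0.03 0.1 ] t 3.4
[254.6 121.6]
[296.3 120.1]
[254.4 239.2]
[295.1 237.9]
[214.   66.8]
```

View pics/d.png

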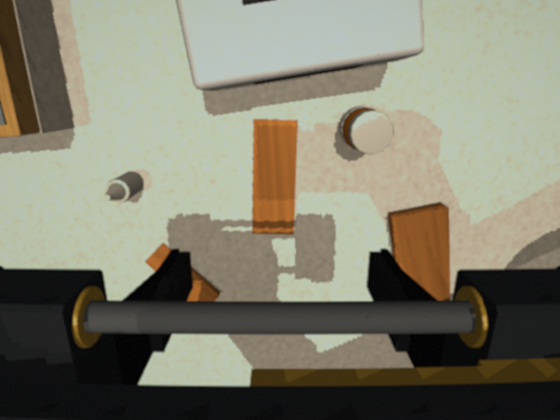

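The wedge outline matches the prediction to within about 3 px: nose at (254–297,120), back at row 235. The gripper body lies along the tool's y axis, so I'll descend around the wedge.

```bash
python3 -m handwheel '[[[0,0,0,-0.0198,-0.004,0.02,0.087],[0,0,0,0,0,0.04,0.087],[0,0,0,0,0,0.04,0.087],[0,0,0,0,0,0.04,0.087],[0,0,0,0,0,0.03,0.087],[0,0,0,0,0,0.02,0.087],[0,0,0,0,0,0.016,0.087],[0,0,0,0,0,0.01,0.048],[0,0,0,0,0,0,0.048],[0,0,0,0,0,0,0.048],[0,0,0,0,0,0,0.048],[0,0,0,0,0,0,0.048]]]'
python3 - <<'E'
from h import *
P=lambda u,v,z:at("side",210+(u-1.5)/4,150+(v-1.5)/4,z)
print("small",P(165,570,.01),P(120,590,0),P(55,495,.01))
go(.562,.076,.005,180)
E
```

```text
time_s: 4.65
tcp_pos: [0.5322, 0.0655, 0.0075]
ee_rot: [[-0.144, -0.99, 0.002], [-0.99, 0.144, 0.001], [-0.001, -0.002, -1.0]]
wrist_force: [0.5, 0.3, -0.9]
gripper_width: 0.632
gripper_force: 0.0
small [0.6164 0.1844 0.01  ] [0.6418 0.1941 0.    ] [0.6906 0.1359 0.01  ]
turn [-0.017  0.008 -1.381] shift after turn [-0.0105 -0.0298  0.0025] tcp [0.5322 0.0655 0.0075] F [ 0.52  0.32 -0.86] t 4.65
```

```bash
python3 -m handwheel '[[[0,0,0,0,0,0.0015,0.047],[0,0,0,0,0,0,0.047],[0,0,0,0,0,0,0.047],[0,0,-0.2,0,-0.004,0,0.047],[0,0,-0.2,-0.0015,-0.004,0,0.047],[0,0,-0.2,-0.0015,-0.004,0,0.047],[0,0,-0.2,-0.0015,-0.004,0,0.047],[0,0,-0.2,-0.0015,-0.004,0,0.047],[0,0,-0.2,-0.0015,-0.004,0,0.047],[0,0,-0.18,-0.0015,-0.004,0,0.047],[0,0,0,0,-0.002,0,0.047],[0,0,0,0,0,0,0.047]]]'
python3 - <<'E'
from h import *
go(.562,.073,.007,180);print(r.sense()["gripper_width"]*.087)
im=save("side","pics/e.png")
cv2.imwrite("pics/e.png",cv2.resize(im[150:300,210:390,::-1],None,fx=4,fy=4,interpolation=cv2.INTER_CUBIC))
E
```

```text
time_s: 5.85
tcp_pos: [0.5626, 0.0721, 0.005]
ee_rot: [[-0.0, -1.0, 0.0], [-1.0, 0.0, 0.0], [-0.0, -0.0, -1.0]]
wrist_force: [0.8, 1.1, 0.0]
gripper_width: 0.539
gripper_force: 0.0
turn [-0.004  0.001 -0.003] shift after turn [-0.0009  0.0006 -0.002 ] tcp [0.5626 0.0721 0.005 ] F [0.78 1.06 0.03] t 5.85
0.04689104975142394
```

```bash
python3 -m handwheel '[[[0,0,0,0,0,0,0.065],[0,0,0,0,0,0,0.065],[0,0,0,0,0,-0.03,0.065],[0,0,0,0,0,-0.04,0.04],[0,0,0,-0.025,0,-0.04,0.013],[0,0,0,-0.025,0,0,0.013],[0,0,0,-0.025,0.002,0,0.013],[0,0,0,0,0,0,0.013],[0,0,0,0,0,0,0.013]]]'
python3 - <<'E'
from h import *
go(.56,.147,.005,180);print(r.sense()["gripper_width"]*.087)
s=r.sense();im=save("wrist","pics/f.png")
for P in [(.582,-.005,.002),(.538,-.005,.002),(.582,.115,.016),(.538,.115,.016),(.56,-.06,.092)]: print(proj("wrist",P,s))
E
```

```text
time_s: 6.8
tcp_pos: [0.5598, 0.1472, 0.1149]
ee_rot: [[0.001, -1.0, -0.001], [-1.0, -0.001, -0.0], [0.0, 0.001, -1.0]]
wrist_force: [-0.8, 0.7, 0.4]
gripper_width: 0.287
gripper_force: 0.0
turn [ 0.005 -0.003  0.008] shift after turn [ 0.0002 -0.0002  0.1099] tcp [0.5598 0.1472 0.1149] F [-0.76  0.71  0.41] t 6.8
0.024927764693012232
[246.  -11.8]
[311.3 -11.7]
[248.1 167.4]
[308.9 167.5]
[ 278.5 -214.5]
```

View pics/f.png

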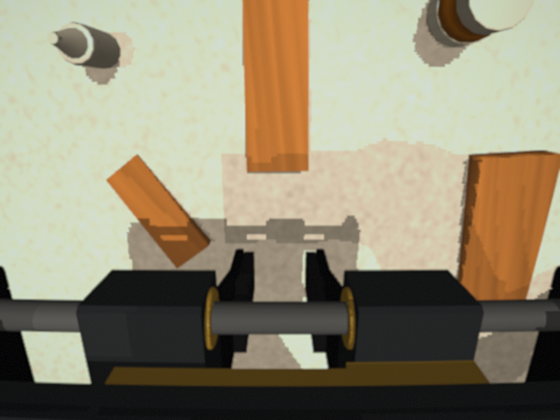

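The wedge is straight, with its back at (248–307,171), i.e. y≈0.118, and its axis at x≈0.560. Next I'll lower behind it and push.

```bash
python3 -m handwheel '[[[0,0,0,0,0,0.04,0.013],[0,0,0,0,0,0.04,0.013],[0,0,0,0,0,0.02,0.013],[0,0,0,0,0,0.0085,0.013],[0,0,0,0,0,0,0.013],[0,0,0,0.01,0,0,0.013],[0,0,0,0.01,0,0,0.013],[0,0,0,0.01,0,0,0.013],[0,0,0,0.01,0,0,0.013],[0,0,0,0.01,0,0,0.013],[0,0,0,0.01,0,0,0.013],[0,0,0,0.01,0,0,0.013]]]'
python3 -m handwheel '[[[0,0,0,0.005,0,0,0.013],[0,0,0,0.005,0,0,0.013],[0,0,0,0,0,0,0.013]]]'
python3 - <<'E'
from h import *
go(.56,.05,.006,180)
s=r.sense();im=save("side","pics/g.png")
cv2.imwrite("pics/g.png",cv2.resize(im[150:300,210:390,::-1],None,fx=4,fy=4,interpolation=cv2.INTER_CUBIC))
E
```

```text
time_s: 8.05
tcp_pos: [0.5602, 0.0761, 0.0067]
ee_rot: [[-0.0, -1.0, 0.0], [-1.0, 0.0, 0.0], [-0.0, -0.0, -1.0]]
wrist_force: [-0.8, -0.3, -0.2]
gripper_width: 0.153
gripper_force: 0.2
time_s: 8.35
tcp_pos: [0.56, 0.0664, 0.0064]
ee_rot: [[-0.001, -1.0, -0.001], [-1.0, 0.001, -0.0], [0.0, 0.001, -1.0]]
wrist_force: [0.4, 0.1, -0.1]
gripper_width: 0.148
gripper_force: 0.0
turn [ 0.005 -0.002 -0.008] shift after turn [0.0164 0.     0.0004] tcp [0.56   0.0664 0.0064] F [ 0.38  0.09 -0.11] t 8.35
```

View pics/g.png

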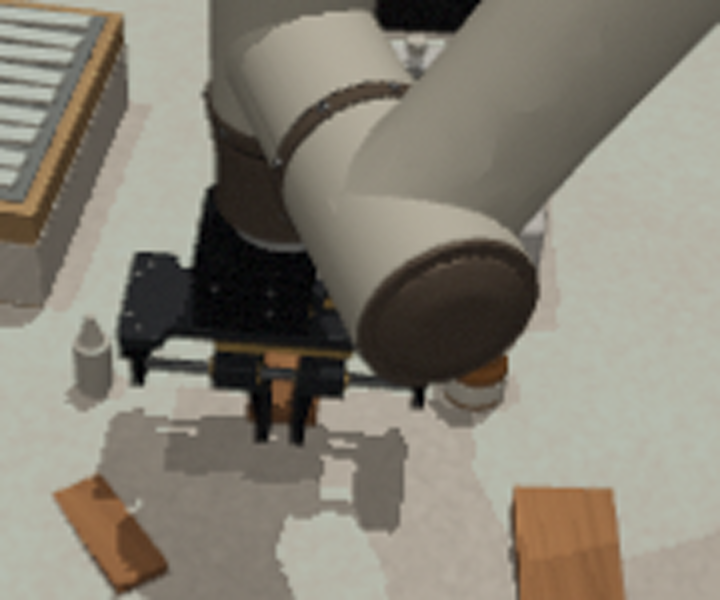

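The wedge lies straight ahead of the fingers (fingertips at about (262,440) and (297,440)), and the dropper and jar are clear of them. I'll keep pushing, more slowly.

```bash
python3 -m handwheel '[[[0,0,0,0.005,0,0,0.013],[0,0,0,0.005,0,0,0.013],[0,0,0,0.005,0,0,0.013],[0,0,0,0.002,0,0,0.013],[0,0,0,0.001,0,0,0.013],[0,0,0,0,0,0,0.013]]]'
python3 -m handwheel '[[[0,0,0,0.002,0,0,0.013],[0,0,0,0.002,0,0,0.013],[0,0,0,0,0,0,0.013]]]'
python3 -c "
from h import *
go(.56,.036,.006,180)"
```

```text
time_s: 9.0
tcp_pos: [0.5602, 0.0488, 0.0066]
ee_rot: [[-0.0, -1.0, -0.0], [-1.0, 0.0, -0.0], [0.0, 0.0, -1.0]]
wrist_force: [0.1, -1.1, 1.2]
gripper_width: 0.148
gripper_force: 0.0
time_s: 9.3
tcp_pos: [0.5602, 0.0449, 0.0066]
ee_rot: [[-0.0, -1.0, 0.0], [-1.0, 0.0, -0.0], [0.0, -0.0, -1.0]]
wrist_force: [1.6, -0.1, 0.5]
gripper_width: 0.148
gripper_force: 0.0
turn [-0.    -0.    -0.003] shift after turn [0.0089 0.0002 0.0006] tcp [0.5602 0.0449 0.0066] F [ 1.58 -0.12  0.52] t 9.3
```

```bash
for i in 1 2; do python3 -m handwheel '[[[0,0,0,0.002,0,0,0.013],[0,0,0,0.001,0,0,0.013],[0,0,0,0,0,0,0.013]]]' | egrep 'tcp|force'; done
python3 -m handwheel '[[[0,0,0,0.002,0,0,0.013],[0,0,0,0,0,0,0.013]]]' | egrep 'tcp|force'
python3 -m handwheel '[[[0,0,0,0.002,0,0,0.013],[0,0,0,0,0,0,0.013]]]' | egrep 'tcp|force'
```

```text
tcp_pos: [0.5602, 0.0419, 0.0065]
wrist_force: [-0.4, -0.9, -0.6]
gripper_force: 0.0
tcp_pos: [0.5602, 0.0389, 0.0065]
wrist_force: [0.7, 0.0, -0.5]
gripper_force: 0.0
tcp_pos: [0.5602, 0.0368, 0.0065]
wrist_force: [-0.2, -0.6, -0.2]
gripper_force: 0.0
tcp_pos: [0.5602, 0.0348, 0.0065]
wrist_force: [0.7, 0.8, -0.2]
gripper_force: 0.0
```

```bash
for i in 1; do python3 -m handwheel '[[[0,0,0,0.002,0,0,0.013],[0,0,0,0,0,0,0.013]]]' | egrep 'tcp|wrist_f'; done
python3 -m handwheel '[[[0,0,0,0.002,0,0,0.013],[0,0,0,0,0,0,0.013]]]' | egrep 'tcp|wrist_f'
python3 -m handwheel '[[[0,0,0,0.001,0,0,0.013],[0,0,0,0,0,0,0.013]]]' | egrep 'tcp|wrist_f'
```

```text
tcp_pos: [0.5602, 0.0328, 0.0066]
wrist_force: [0.3, 0.2, -0.6]
tcp_pos: [0.5602, 0.0308, 0.0065]
wrist_force: [0.2, 0.3, -0.2]
tcp_pos: [0.5602, 0.0299, 0.0066]
wrist_force: [0.3, -0.4, 0.0]
```

```bash
python3 -m handwheel '[[[0,0,0,0.002,0,0,0.013],[0,0,0,0,0,0,0.013]]]' | egrep 'tcp|wrist_f'
python3 -m handwheel '[[[0,0,0,0.0015,0,0,0.013],[0,0,0,0,0,0,0.013]]]' | egrep 'tcp|wrist_f'
python3 -m handwheel '[[[0,0,0,0.0015,0,0,0.013],[0,0,0,0,0,0,0.013]]]' | egrep 'tcp|wrist_f'
```

```text
tcp_pos: [0.5603, 0.028, 0.0066]
wrist_force: [-0.5, 1.6, 0.2]
tcp_pos: [0.5605, 0.0268, 0.0066]
wrist_force: [-0.3, 2.8, 0.1]
tcp_pos: [0.5606, 0.0256, 0.0067]
wrist_force: [-0.1, 4.0, -0.6]
```

The wedge met the screw at y≈0.028 and the push has risen to 4 N. I'll back off, rise and move over the corner.

```bash
python3 -m handwheel '[[[0,0,0,-0.008,0,0,0.013],[0,0,0,-0.012,0,0,0.0],[0,0,0,0,0,-0.03,0],[0,0,0,0,0,-0.045,0],[0,0,0,0,0,-0.045,0],[0,0,0,0,0,-0.035,0],[0,0,0,0.03,0,-0.01,0],[0,0,0,0.035,0,0,0],[0,0,0,0.035,0,0,0],[0,0,0,0.006,0,0,0],[0,0,0,0,0,0,0]]]'
python3 - <<'E'
from h import *
go(.56,-.06,.092,180)
s=r.sense();im=save("scene","pics/h.png")
cv2.imwrite("pics/h.png",cv2.resize(im[140:290,190:370,::-1],None,fx=4,fy=4,interpolation=cv2.INTER_CUBIC))
E
```

```text
time_s: 12.6
tcp_pos: [0.5598, -0.0616, 0.1713]
ee_rot: [[-0.002, -1.0, -0.001], [-1.0, 0.002, -0.0], [0.0, 0.001, -1.0]]
wrist_force: [0.7, 0.3, 0.2]
gripper_width: 0.003
gripper_force: 0.0
turn [ 0.008 -0.002 -0.018] shift after turn [-0.0016 -0.0002  0.0793] tcp [ 0.5598 -0.0616  0.1713] F [0.67 0.34 0.16] t 12.6
```

View pics/h.png

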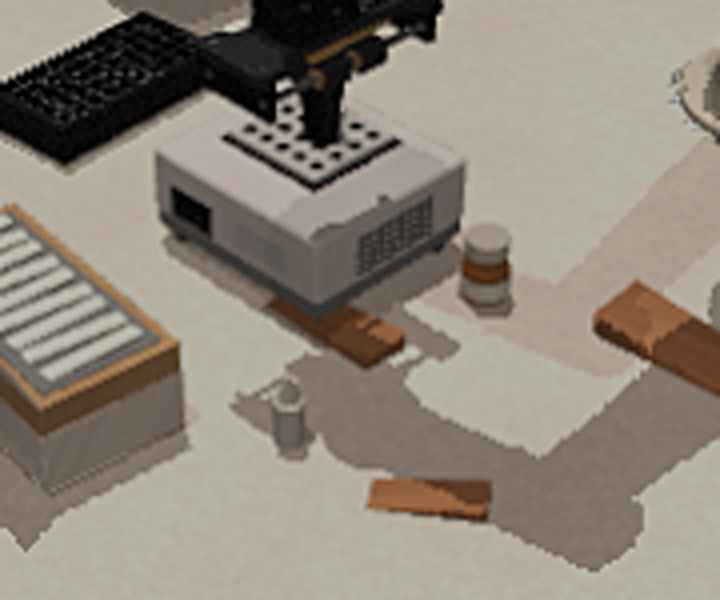

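The wedge sits under the heater's far left corner, with its back showing at (370,350), and the other things stand as before. Next I'll lower onto the corner and press.

```bash
python3 -m handwheel '[[[0,0,0,-0.001,0,0.03,0],[0,0,0,0,0,0.03,0],[0,0,0,0,0,0.012,0],[0,0,0,0,0,0.004,0],[0,0,0,0,0,0.002,0],[0,0,0,0,0,0,0]]]' | egrep 'tcp|wrist_f'
python3 -m handwheel '[[[0,0,0,0,0,0.001,0],[0,0,0,0,0,0.001,0],[0,0,0,0,0,0,0]]]' | egrep 'tcp|wrist_f'
```

```text
tcp_pos: [0.5611, -0.0596, 0.0945]
wrist_force: [-1.2, -0.1, 0.2]
tcp_pos: [0.5608, -0.0599, 0.0925]
wrist_force: [0.1, 1.6, 3.0]
```

```bash
python3 -m handwheel '[[[0,0,0,0,0,0.001,0],[0,0,0,0,0,0.0005,0],[0,0,0,0,0,0,0]]]' | egrep 'tcp|wrist_f'
python3 -m handwheel '[[[0,0,0,0,0,0.001,0],[0,0,0,0,0,0,0]]]' | egrep 'tcp|wrist_f'
```

```text
tcp_pos: [0.5609, -0.0599, 0.0923]
wrist_force: [-1.6, 2.0, 10.2]
tcp_pos: [0.561, -0.0598, 0.0921]
wrist_force: [-4.2, 2.8, 13.4]
```

The corner holds: 13 N with under 1 mm of give. I'll hold briefly, then release straight up.

```bash
python3 -m handwheel '[[[0,0,0,0,0,-0.0005,0],[0,0,0,0,0,0,0],[0,0,0,0,0,0,0],[0,0,0,0,0,0,0],[0,0,0,0,0,0,0]]]' | egrep 'tcp|wrist_f'
python3 -m handwheel '[[[0,0,0,0,0,-0.002,0],[0,0,0,0,0,-0.005,0],[0,0,0,0,0,-0.03,0],[0,0,0,0,0,-0.05,0],[0,0,0,0,0,-0.05,0],[0,0,0,-0.03,0,-0.01,0],[0,0,0,-0.05,0,0,0],[0,0,0,-0.05,0,0,0],[0,0,0,-0.04,0,0,0],[0,0,0,0,0,0,0],[0,0,0,0,0,0,0]]]' | egrep 'time|tcp|wrist_f'
python3 - <<'E'
from h import *
s=r.sense();save("wrist","pics/i.png")
for q in [(.09,.1),(-.09,.1)]:
    print(proj("wrist",(.4907+q[0],-.1409+q[1],.092),s))
print(proj("wrist",(.56,.017,.016),s),proj("wrist",(.56,-.06,.092),s))
E
```

```text
tcp_pos: [0.561, -0.0598, 0.0922]
wrist_force: [-4.5, 1.2, 11.9]
time_s: 15.65
tcp_pos: [0.5599, 0.1108, 0.2362]
wrist_force: [0.3, -0.1, -0.1]
[251.5   0.4]
[486.    4.4]
[278.8  83.4] [279.  -27.5]
```

View pics/i.png

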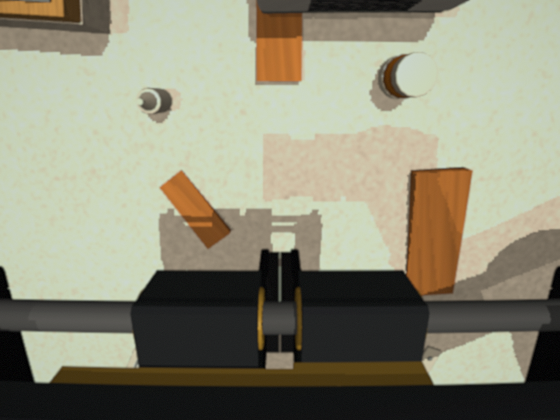

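The wedge is in place with its back at (257–301,82), where I predicted it, about 1 mm from the foot's line. The heater's edge hasn't moved and the arm is clear, so I'm handing in.

```bash
python3 -c "
from station import r
print(r.finish_job())"
```

```text
the job is handed in; nothing more can be done
None
```

The wedge is under the short foot, the far left corner held a press of 10–13 N with less than 1 mm of give, the arm is clear, and the job is handed in; the hand-in did not report a verdict.

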